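Take the bevelled drypoint plate from the slide vise and show its label

ROBOT

A 6-joint arm with a two-finger parallel gripper is mounted at the origin on a cart in front of the work surface, level with it; the furniture and walls round the work are solid. World frame = base frame: x ahead of the robot, y to its left, z up, the work surface at z = 0. Lengths are in m, angles in rad, forces in N, time in s.
With the tool pointing down it reaches from about 0.275 to 0.75 m from the base axis. Payload 10.2 kg.
Tool frame: the origin (TCP) lies midway between the tips of the shut fingers; the grasp point (between the pads) lies 19 mm behind it; x points along the fingers, y is the direction in which the jaws open and shut, and the axes are right-handed (so a half turn about x gives the same grasp; the last joint's range is limited). The gripper opens to 88 mm and grips with 3 to 60 N. Pads are 18 mm wide; open, the fingers measure 123 mm over their backs; the gripper's body (75 mm by 187 mm) begins 45 mm behind the grasp point.
Start: joints at [0.972, 0.313, 1.498, -0, 1.331, -0.223], TCP at [0.193, 0.488, 0.214] pointing down, gripper open.
Joint ranges: [-2.94, 2.94], [-0.97, 2.17], [0.19, 2.56], [-1.23, 4.37], [0.02, 3.11], [-2.88, 2.88]. Speed limits (rad/s): [2.39, 2.39, 3.01, 3.14, 3.14, 3.14].

INTERFACE

Orientations are given as a unit quaternion [w, x, y, z].
In Python, from bench import bot gives the robot as it stands. The module is installed in compiled form; this text tells all that it offers.
- The arm moves only by the tool step_arm, never from a script. Its argument "motion" is a list of rows, each an object of numbers: "tx", "ty", "tz": the shift along the tool's x, y, z in cm; "rx", "ry", "rz": the turn, a rotation vector about the tool's x, y, z in rad. A call has exactly 5 rows; each row shifts and turns the commanded pose from where the row before left it, along the tool's axes as they then stand; what a row does not reach is not made up. A row lasts 1/12 s, in which the tool goes at most 41.7 mm and 7.16 degrees, less where a joint would pass 70% of its speed; a pose out of reach is approached as far as the arm can. A call with a gripper value outside its range is refused whole. "gripper" is the closure, from -1 (fully open) to 1 (shut), set as the call begins (left out, the last holds). The fingers move at their own pace and stop on an object; "force" is the grip in N (left out, the last holds). Time passes only in rows, so rows that do not move let the fingers close, or fill a call up. It gives the time, the measured TCP pose, the force and the opening at its end, in the units of the state.
- bot.get_state(): the state, without advancing time (a new reading comes with each control period).
- bot.get_image(name): name is "scene" or "top" or "wrist"; returns a dict with "frame" (420x560x3 uint8, blue, green, red), "vfov" (degrees; the focal length in pixels is half the picture's height over the tangent of half this angle, whatever the lens; pixels are square), "cx", "cy" (the principal point, pixels), "position" and "orientation" of the camera in the world; the wrist camera has in their place "mount" (4x4, takes a point from camera to tool coordinates, whose origin is the TCP and whose axes are the tool frame's). Camera axes: x right, y down, z forward; pixel columns grow to the right and rows downward; lengths in m; the calibration is good to about 2 mm. A picture is of the moment at which its call begins: read the wrist's pose just before it. There is no depth.
- bot.hand_in(): hands the job in, once; it reports no verdict.
The state is a dict: "clock": time; "qpos": joint angles; "qvel": joint speeds; "joint_torque": joint torques, N m; "eef_pos": TCP position; "tcp_rot": TCP orientation; "force": force on the tool from outside, world axes, zero at the start; "wrist_torque": the same for the moment, N m; "opening": opening from 0.0 (shut) to 1.0 (fully open).
Only numpy, scipy, OpenCV 4.12 (cv2) and the standard library are available. Lean on these libraries where they do the work, as an engineer would, in place of code of your own. Each camera call takes 0.05 s, during which the arm holds its last target.

TASK

The drypoint plate pinned in the slide vise has had its edges bevelled and its label must be checked. Slide the vise's loose jaw well back by its black knob, lift that plate out by its clear part, find the frosted end by the small corner notch, and finish holding the plate still, in the air with its middle at least 15 cm above the bench, its long edges about level and its labelled face tipped up at 45 degrees or flatter, with your fingers off the frosted end. Do not let go of it, and leave the jaw open and the other plate in the rack and the things lying about where they are.

Things in the scene. Friction and masses are not known exactly. Their poses are not given: they have to be found in the camera images.
- vise_bed (a point): middle of the slide vise's bed, where the clamped plate's lower edge stands, 22 mm above the bench. Axes: x along the jaws and both plates, y across them from the moving jaw to the fixed jaw, z up. The cork-lined jaws are 94 mm long and reach 28 mm above the bed.
- station: fixed plywood board 140 x 226 x 12 mm flat on the bench, axes as vise_bed, origin under its centre; carries the vise and a wooden rack. The rack's plate stands parallel to the vise's, 85 mm from it in +y, at the same height, between 42 mm dowels; a rack slot 18 mm further is empty. The vise's end plate, 43 mm above the bench, is 92 to 102 mm from the vise's plate in -y.
- jaw (a joint): opening of the moving jaw in m: 0 = shut on the plate, 0.032 = fully open. It slides in the -y direction of vise_bed with a steady drag of about 7 N, no spring: it stays where it is left. Shut, its two pins (6 mm thick, 7 mm long) stand in two holes of the plate, which cannot be lifted until the jaw is over 8 mm open. Opened, the plate stands free on its edge.
- jaw_knob (a point): grip point, 70 mm above the bench, of the black upright knob fixed on the moving jaw (it does not turn): 22 mm across, from 23 mm below this point to 17 mm above. The jaw's top (50 mm above the bench) begins 18 mm from the knob's axis toward the plate. The knob moves with the jaw; shut, it is 48 mm from the plate's middle plane.
- plate_a_mid (a point): centre of the first drypoint plate (brick red band on its label), loose, 0.09 kg: acrylic, 110 mm long (x), 8 mm thick (y), 80 mm high (z), standing on a long edge. Clear from x = -55 to +23 mm, frosted white from +23 to +55 mm. The paper label is on the frosted end's +y face only: own +y points out of the labelled face. One plate is in the vise, the other in the rack: it varies.
- plate_b_mid (a point): centre of the second drypoint plate (blue band on its label), loose, 0.09 kg: acrylic, 110 mm long (x), 8 mm thick (y), 80 mm high (z), standing on a long edge. Clear from x = -55 to +23 mm, frosted white from +23 to +55 mm. The paper label is on the frosted end's +y face only: own +y points out of the labelled face. One plate is in the vise, the other in the rack: it varies.
- plate_a: the first plate; origin in the middle of its lower long edge, axes as plate_a_mid. A small square notch (11 x 12 mm) is cut from the frosted end's corner at +x, +z, uppermost at the start: seen squarely on the labelled face with the notch at the top, the frosted end is on the left. Standing, the top edge is 102 mm above the bench.
- plate_b: the second plate; origin in the middle of its lower long edge, axes as plate_b_mid. A small square notch (11 x 12 mm) is cut from the frosted end's corner at +x, +z, uppermost at the start: seen squarely on the labelled face with the notch at the top, the frosted end is on the left. Standing, the top edge is 102 mm above the bench.
- sanding_block: cork sanding block 42 x 72 x 30 mm lying on the bench, origin under its centre; leave alone
- masking_tape: roll of masking tape 96 mm across, 25 mm high, lying flat, origin under its centre; leave alone
- scraper: ink scraper 186 x 45 x 17 mm lying flat, origin under its centre, handle to -x; leave alone
- ink_tin: round ink tin with a yellow disc on its lid, 64 mm across, 36 mm high, origin under its centre; leave alone
Mind the look-alikes: they are no part of the job. Leave any yellow look-alike of the plate_b alone. What is shaped like the plate_a but brown is not meant.

How it is judged:
On the way, in this order (a step that is already met when the one before it is completed fails the run):
1. the jaw is slid at least 20 mm open while both plates still stand low in vise and rack (value of joint jaw above 0.02 m and height (world z) of each of plate_a_mid, plate_b_mid below 0.075 m), for 0.2 s.
2. the vise's plate is lifted clear, its centre 140 mm or more above the bench (height (world z) of any of plate_a_mid, plate_b_mid above 0.14 m), for 0.2 s.
At the end, for the whole second after the job is handed in: Vise plate held still by fingers: centre 140 mm or more above bench, labelled face's normal within 55 deg of vertical, long edges within 20 deg of level, grasp point on the clear part 5 mm or more from the frosted end; jaw open 15 mm or more; other plate within 20 mm of its rack place (((height (world z) of plate_a_mid above 0.14 m and angle between plate_a_mid's own y axis and vertical below 0.96 rad and angle between plate_a_mid's own x axis and vertical between 1.22 and 1.92 rad and x of the grasp point in the frame of plate_a_mid below 0.018 m and contact force between the fingers and plate_a above 0.5 N and linear speed of plate_a below 0.03 m/s and distance of plate_b_mid from where it was at the start of the episode below 0.02 m and horizontal distance between plate_b_mid and vise_bed above 0.06 m) or (height (world z) of plate_b_mid above 0.14 m and angle between plate_b_mid's own y axis and vertical below 0.96 rad and angle between plate_b_mid's own x axis and vertical between 1.22 and 1.92 rad and x of the grasp point in the frame of plate_b_mid below 0.018 m and contact force between the fingers and plate_b above 0.5 N and linear speed of plate_b below 0.03 m/s and distance of plate_a_mid from where it was at the start of the episode below 0.02 m and horizontal distance between plate_a_mid and vise_bed above 0.06 m)) and value of joint jaw above 0.015 m); the arm keeps its last pose, push and grip.
It fails at once if the plate in the rack is disturbed as well (both plates moved) (distance of each of plate_a_mid, plate_b_mid from where it was at the start of the episode above 0.02 m).
It fails at once if the sanding block is pushed more than 30 mm (distance of sanding_block from where it was at the start of the episode above 0.03 m).
It fails at once if the masking tape is pushed more than 30 mm (distance of masking_tape from where it was at the start of the episode above 0.03 m).
It fails at once if the scraper is pushed more than 30 mm (distance of scraper from where it was at the start of the episode above 0.03 m).
It fails at once if the ink tin is pushed more than 30 mm (distance of ink_tin from where it was at the start of the episode above 0.03 m).
It also fails if it takes over 48 s, if anything falls off the work surface, if the arm or the gripper's body presses on something with over 40 N, if the wrist force passes 120 N, or if a joint passes its speed limit or range.

## Working session

There is one attempt and no reset: what is moved stays moved. The work goes in short steps, Python scripts to look and compute and a tool call to move; the robot and the scene stay as the last step left them, time stands still between calls to the robot, and variables do not carry over. Pictures are saved under pics/ and viewed, and the job is handed in when it is done.

Besides the shell and the picture viewer there is one more tool, called after ">>>" by a JSON object that holds its "name" and its "arguments", one argument or row to a line. step_arm: Moves the arm, as the interface text tells. Its arguments: {"type":"object","properties":{"motion":{"type":"array","items":{"type":"object","properties":{"tx":{"type":"number"},"ty":{"type":"number"},"tz":{"type":"number"},"rx":{"type":"number"},"ry":{"type":"number"},"rz":{"type":"number"}}}},"gripper":{"type":"number"},"force":{"type":"number"}},"required":["motion"]}

```bash
mkdir -p pics
cat > h.py <<'E'
import numpy as np,cv2
from bench import bot
from scipy.spatial.transform import Rotation as R
def q2R(q): return R.from_quat([q[1],q[2],q[3],q[0]]).as_matrix()
def cam(n):
    s=bot.get_state(); d=bot.get_image(n); f=d['frame'].shape[0]/2/np.tan(np.radians(d['vfov'])/2)
    if n=='wrist':
        T=np.eye(4);T[:3,:3]=q2R(s['tcp_rot']);T[:3,3]=s['eef_pos'];T=T@np.array(d['mount'])
    else:
        T=np.eye(4);T[:3,:3]=q2R(d['orientation']);T[:3,3]=d['position']
    return dict(img=d['frame'],f=f,cx=d['cx'],cy=d['cy'],T=T)
def px2z(c,u,v,z):
    r=c['T'][:3,:3]@np.array([(u-c['cx'])/c['f'],(v-c['cy'])/c['f'],1]);o=c['T'][:3,3]
    return o+r*(z-o[2])/r[2]
def proj(c,p):
    q=c['T'][:3,:3].T@(np.array(p)-c['T'][:3,3]);return c['f']*q[0]/q[2]+c['cx'],c['f']*q[1]/q[2]+c['cy']
E
python3 - <<'E'
from h import *
import pickle
for n in ['scene','top','wrist']:
    c=cam(n);cv2.imwrite(f'pics/{n}0.png',c['img']);pickle.dump(c,open(f'{n}0.pkl','wb'));print(n,c['f'],c['cx'],c['cy'],c['T'].round(3).tolist())
s=bot.get_state();print(s)
E
```

```text
scene 517.2558657917939 274.91796917906487 214.7504933574283 [[0.575, -0.593, 0.563, -0.192], [-0.818, -0.432, 0.38, -0.498], [0.018, -0.68, -0.733, 1.04], [0.0, 0.0, 0.0, 1.0]]
top 510.701654263978 272.9199815791667 211.56701795829846 [[-0.009, -0.99, 0.141, 0.4], [-1.0, 0.008, -0.004, 0.031], [0.002, -0.141, -0.99, 1.188], [0.0, 0.0, 0.0, 1.0]]
wrist 342.75188146905606 274.83165230500765 205.96433091845398 [[0.368, 0.891, 0.265, 0.124], [0.93, -0.352, -0.106, 0.516], [-0.001, 0.286, -0.958, 0.384], [0.0, 0.0, 0.0, 1.0]]
{'clock': 0.15, 'qpos': array([ 9.71585917e-01,  3.13320116e-01,  1.49822347e+00,  1.29708994e-05,
        1.33101300e+00, -2.23399503e-01]), 'qvel': array([ 8.44911126e-04, -2.48407411e-03, -1.80239483e-03, -1.28942393e-03,
        3.06423806e-03,  7.09108028e-05]), 'joint_torque': array([ 3.93144683e-04, -4.02302384e+01, -2.52316672e+01,  6.93686376e-02,
        3.43609171e-02, -7.79411675e-05]), 'eef_pos': array([0.19258215, 0.48818923, 0.21370796]), 'tcp_rot': array([ 0.69451942,  0.13177916,  0.6948001 , -0.13240035]), 'force': array([-0.49257167,  0.5073605 ,  0.51576441]), 'wrist_torque': array([-0.02421533, -0.0299124 , -0.01684104]), 'opening': 1.0011618816800496}
```

View pics/scene0.png

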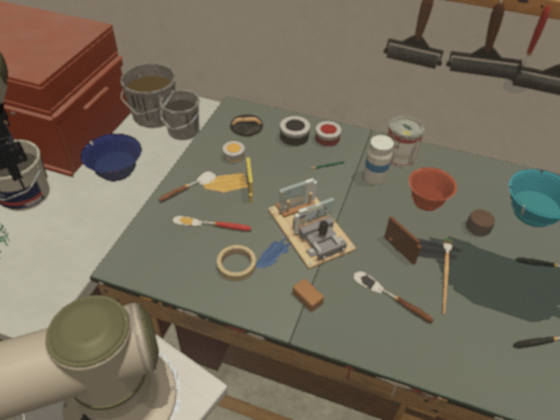

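View pics/top0.png

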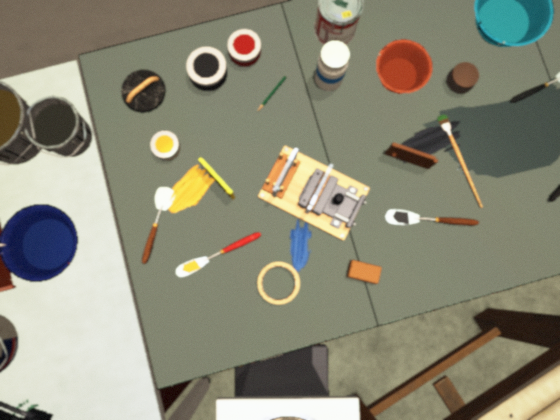

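View pics/wrist0.png

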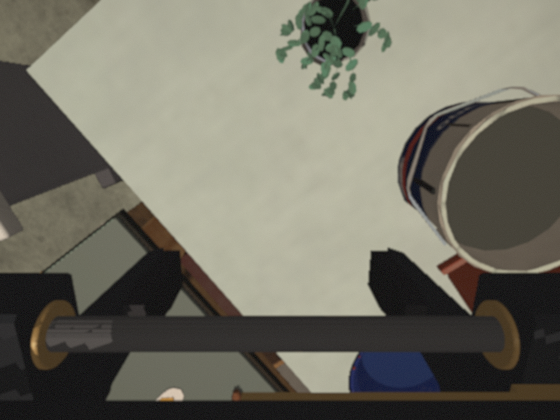

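Run:
```python
from h import *
import pickle
s=pickle.load(open('scene0.pkl','rb'));t=pickle.load(open('top0.pkl','rb'))
cv2.imwrite('pics/s1.png',cv2.resize(s['img'][165:275,250:370],None,fx=6,fy=5.4*1.1111/1,interpolation=cv2.INTER_CUBIC)[:600]) 
cv2.imwrite('pics/t1.png',cv2.resize(t['img'][140:245,250:380],None,fx=5.7,fy=5.7,interpolation=cv2.INTER_CUBIC))
for u,v in [(292,147),(369,187),(347,240),(260,197)]: print(px2z(t,u,v,0.012).round(4))
print(px2z(t,339,199,0.087))
```

```text
[ 0.7218 -0.0196  0.012 ]
[ 0.624  -0.1987  0.012 ]
[ 0.5    -0.1435  0.012 ]
[0.6023 0.0568 0.012 ]
[ 0.58357955 -0.11746925  0.087     ]
```

View pics/s1.png

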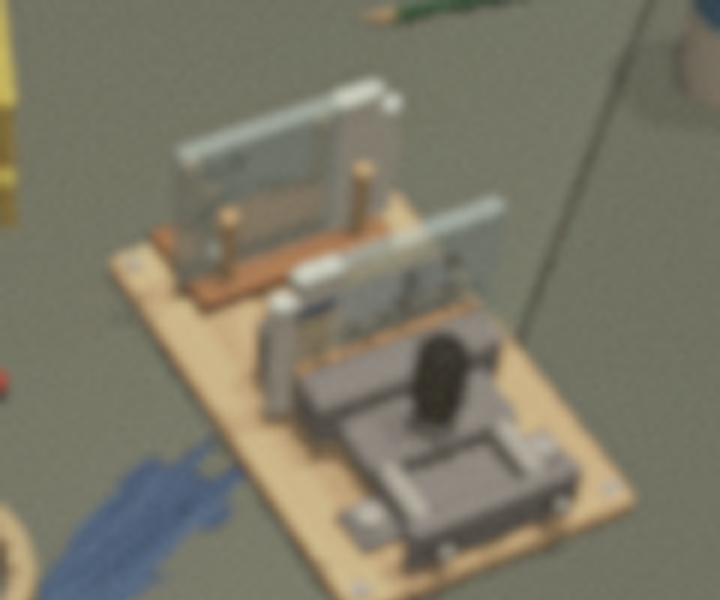

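View pics/t1.png

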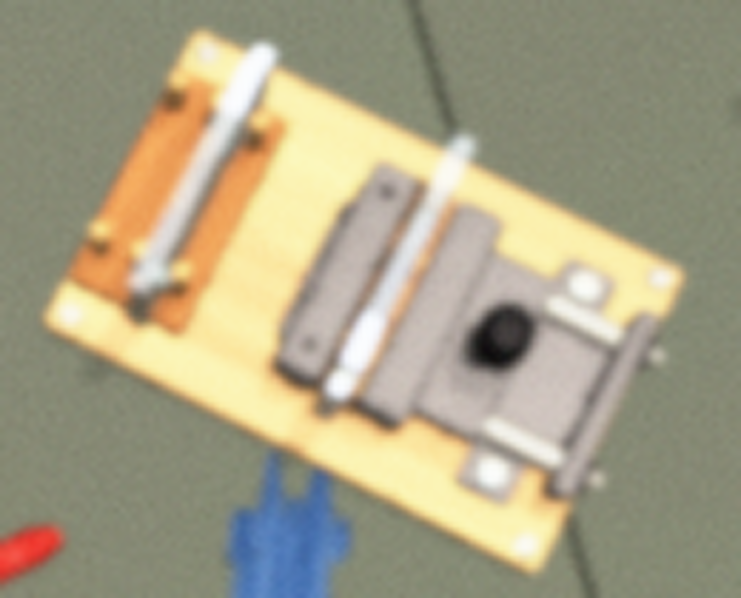

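Run:
```python
from h import *
import pickle
from scipy.optimize import least_squares
s=pickle.load(open('scene0.pkl','rb'));t=pickle.load(open('top0.pkl','rb'))
T=lambda a,b:(250+a/5.7,140+b/5.7); S=lambda a,b:(250+a/6,165+b/6)
b=.012
obs=[(t,T(197,28),'b',(70,113)),(t,T(687,270),'b',(70,-113)),(t,T(540,574),'b',(-70,-113)),(t,T(44,320),'b',(-70,113)),
(s,S(108,260),'b',(-70,113)),(s,S(637,495),'b',(70,-113)),
(t,T(505,333),'v',(0,-48,87)),(s,S(442,345),'v',(0,-48,87)),
(t,T(463,140),'v',(55,0,102)),(s,S(503,203),'v',(55,0,102)),
(t,T(268,48),'v',(55,85,102)),(s,S(183,153),'v',(-55,85,102))]
def f(p):
    x,y,th,d,dx=p;c,sn=np.cos(th),np.sin(th);r=[]
    for cm,px,k,q in obs:
        q=np.array(q)/1000
        lx,ly=q[0],q[1]
        if k=='b': lx+=dx; ly+=d; z=.012
        else: z=q[2]
        P=[x+c*lx-sn*ly,y+sn*lx+c*ly,z]
        r+=list(np.array(proj(cm,P))-px)
    return r
o=least_squares(f,[.6,-.07,-.5,0,0]);print(o.x.round(4),np.degrees(o.x[2]));print(np.array(f(o.x)).reshape(-1,2).round(2))
x,y,th=o.x[:3]
yd=np.array([-np.sin(th),np.cos(th)]);xd=np.array([np.cos(th),np.sin(th)])
print('knob',o.x[:2]-.048*yd,'xd',xd,'yd',yd)
# wrist model
st=bot.get_state();q=st['qpos']
E=lambda ax,a:R.from_euler(ax,a).as_matrix()
M=E('z',q[0])@E('y',q[1]+q[2])@E('z',q[3])@E('y',q[4])@E('z',q[5])
print((M.T@q2R(st['tcp_rot'])).round(3)); print(q2R(st['tcp_rot']).round(3))
```

```text
[ 0.6092 -0.0755 -0.4839  0.0074  0.0013] -27.727056381358732
[[ 0.01 -0.52]
 [-0.02 -0.03]
 [-0.53 -0.33]
 [-0.41  0.02]
 [ 0.04  0.5 ]
 [ 0.26  1.28]
 [ 0.59 -0.91]
 [-0.13  0.88]
 [ 0.22 -0.32]
 [-0.89  0.91]
 [-0.4  -1.57]
 [-1.26  1.54]]
knob [ 0.58687775 -0.11796822] xd [ 0.88517402 -0.4652601 ] yd [0.4652601  0.88517402]
[[-0. -1. -0.]
 [ 0.  0. -1.]
 [ 1. -0.  0.]]
[[-0.001  0.367  0.93 ]
 [-0.001  0.93  -0.367]
 [-1.    -0.001 -0.   ]]
```

```bash
cat >> h.py <<'E'
C=np.array([[0,-1,0],[0,0,-1],[1,0,0]])
Er=lambda ax,a:R.from_euler(ax,a).as_matrix()
TH=-.484
xd=np.array([np.cos(TH),np.sin(TH),0]);yd=np.array([-np.sin(TH),np.cos(TH),0]);zd=np.array([0,0,1.])
def wrist(Rt,q1,a):
    W=(Er('z',q1)@Er('y',a)).T@Rt@C.T
    q5=np.arccos(W[2,2]);q4=np.arctan2(W[1,2],W[0,2]);q6=np.arctan2(W[2,1],-W[2,0]);return np.array([q4,q5,q6])
E
python3 - <<'E'
from h import *
for sg in (1,-1):
  R0=np.column_stack([-zd,sg*yd,np.cross(-zd,sg*yd)])
  for rot in (0,50,60,70):
    # rotate about vise x so that -yd -> up : angle sign
    Q=R.from_rotvec(-xd*np.radians(rot)).as_matrix()
    n=Q@(-yd)
    for q1 in (-.4,-.1):
      for a in (1.8,2.1): print(sg,rot,n.round(2),q1,a,wrist(Q@R0,q1,a).round(2))
E
```

```text
1 0 [-0.47 -0.89  0.  ] -0.4 1.8 [ 0.    1.34 -1.49]
1 0 [-0.47 -0.89  0.  ] -0.4 2.1 [ 0.    1.04 -1.49]
1 0 [-0.47 -0.89  0.  ] -0.1 1.8 [ 0.    1.34 -1.19]
1 0 [-0.47 -0.89  0.  ] -0.1 2.1 [ 0.    1.04 -1.19]
1 50 [-0.3  -0.57  0.77] -0.4 1.8 [-0.87  1.49 -1.34]
1 50 [-0.3  -0.57  0.77] -0.4 2.1 [-0.92  1.3  -1.1 ]
1 50 [-0.3  -0.57  0.77] -0.1 1.8 [-0.8   1.7  -1.15]
1 50 [-0.3  -0.57  0.77] -0.1 2.1 [-0.79  1.49 -0.93]
1 60 [-0.23 -0.44  0.87] -0.4 1.8 [-1.04  1.53 -1.33]
1 60 [-0.23 -0.44  0.87] -0.4 2.1 [-1.07  1.38 -1.07]
1 60 [-0.23 -0.44  0.87] -0.1 1.8 [-0.96  1.77 -1.17]
1 60 [-0.23 -0.44  0.87] -0.1 2.1 [-0.93  1.6  -0.93]
1 70 [-0.16 -0.3   0.94] -0.4 1.8 [-1.21  1.57 -1.33]
1 70 [-0.16 -0.3   0.94] -0.4 2.1 [-1.23  1.47 -1.04]
1 70 [-0.16 -0.3   0.94] -0.1 1.8 [-1.13  1.84 -1.21]
1 70 [-0.16 -0.3   0.94] -0.1 2.1 [-1.07  1.7  -0.94]
-1 0 [-0.47 -0.89  0.  ] -0.4 1.8 [0.   1.34 1.65]
-1 0 [-0.47 -0.89  0.  ] -0.4 2.1 [0.   1.04 1.65]
-1 0 [-0.47 -0.89  0.  ] -0.1 1.8 [0.   1.34 1.95]
-1 0 [-0.47 -0.89  0.  ] -0.1 2.1 [0.   1.04 1.95]
-1 50 [-0.3  -0.57  0.77] -0.4 1.8 [-0.87  1.49  1.8 ]
-1 50 [-0.3  -0.57  0.77] -0.4 2.1 [-0.92  1.3   2.04]
-1 50 [-0.3  -0.57  0.77] -0.1 1.8 [-0.8  1.7  2. ]
-1 50 [-0.3  -0.57  0.77] -0.1 2.1 [-0.79  1.49  2.21]
-1 60 [-0.23 -0.44  0.87] -0.4 1.8 [-1.04  1.53  1.81]
-1 60 [-0.23 -0.44  0.87] -0.4 2.1 [-1.07  1.38  2.07]
-1 60 [-0.23 -0.44  0.87] -0.1 1.8 [-0.96  1.77  1.97]
-1 60 [-0.23 -0.44  0.87] -0.1 2.1 [-0.93  1.6   2.21]
-1 70 [-0.16 -0.3   0.94] -0.4 1.8 [-1.21  1.57  1.81]
-1 70 [-0.16 -0.3   0.94] -0.4 2.1 [-1.23  1.47  2.1 ]
-1 70 [-0.16 -0.3   0.94] -0.1 1.8 [-1.13  1.84  1.93]
-1 70 [-0.16 -0.3   0.94] -0.1 2.1 [-1.07  1.7   2.2 ]
```

```bash
cat >> h.py <<'E'
def plan(P,Rt,maxmm=40,maxdeg=7,n=None):
    s=bot.get_state();p=np.array(s['eef_pos']);Rc=q2R(s['tcp_rot'])
    rv=R.from_matrix(Rc.T@Rt).as_rotvec();D=np.array(P)-p
    k=max(np.linalg.norm(D)*1000/maxmm,np.degrees(np.linalg.norm(rv))/maxdeg)
    N=n or int(np.ceil(k/5)*5) or 5
    out=[]
    for i in range(N):
        out.append(np.r_[(Rc.T@D/N*100).round(2),(rv/N).round(3)]); Rc=Rc@R.from_rotvec(rv/N).as_matrix()
    print('clock',s['clock'].__round__(2),'pos',p.round(4),'err mm',(D*1000).round(1),'rot',rv.round(3),'F',np.array(s['force']).round(1),'open',round(s['opening'],3))
    for i,o in enumerate(out):
        print('%d: '%(i//5+1)+str({k:float(v) for k,v in zip(['tx','ty','tz','rx','ry','rz'],o) if abs(v)>.0005}))
def down(sgdir): return np.column_stack([-zd,sgdir,np.cross(-zd,sgdir)])
E
python3 - <<'E'
from h import *
plan([.587-.01,-.118-.02,.20],down(xd),maxmm=36,maxdeg=6)
E
```

```text
clock 0.15 pos [0.1926 0.4882 0.2137] err mm [ 384.4 -626.2  -13.7] rot [1.679e+00 1.000e-03 1.000e-03] F [-0.5  0.5  0.5] open 1.001
1: {'tx': 0.06, 'ty': -1.77, 'tz': 2.35, 'rx': 0.067}
1: {'tx': 0.06, 'ty': -1.6, 'tz': 2.46, 'rx': 0.067}
1: {'tx': 0.06, 'ty': -1.43, 'tz': 2.56, 'rx': 0.067}
1: {'tx': 0.06, 'ty': -1.26, 'tz': 2.66, 'rx': 0.067}
1: {'tx': 0.06, 'ty': -1.08, 'tz': 2.73, 'rx': 0.067}
2: {'tx': 0.06, 'ty': -0.89, 'tz': 2.8, 'rx': 0.067}
2: {'tx': 0.06, 'ty': -0.7, 'tz': 2.85, 'rx': 0.067}
2: {'tx': 0.06, 'ty': -0.51, 'tz': 2.89, 'rx': 0.067}
2: {'tx': 0.06, 'ty': -0.31, 'tz': 2.92, 'rx': 0.067}
2: {'tx': 0.06, 'ty': -0.12, 'tz': 2.94, 'rx': 0.067}
3: {'tx': 0.05, 'ty': 0.08, 'tz': 2.94, 'rx': 0.067}
3: {'tx': 0.05, 'ty': 0.28, 'tz': 2.93, 'rx': 0.067}
3: {'tx': 0.05, 'ty': 0.47, 'tz': 2.9, 'rx': 0.067}
3: {'tx': 0.05, 'ty': 0.67, 'tz': 2.86, 'rx': 0.067}
3: {'tx': 0.05, 'ty': 0.86, 'tz': 2.81, 'rx': 0.067}
4: {'tx': 0.05, 'ty': 1.04, 'tz': 2.75, 'rx': 0.067}
4: {'tx': 0.05, 'ty': 1.23, 'tz': 2.67, 'rx': 0.067}
4: {'tx': 0.05, 'ty': 1.4, 'tz': 2.58, 'rx': 0.067}
4: {'tx': 0.05, 'ty': 1.57, 'tz': 2.48, 'rx': 0.067}
4: {'tx': 0.05, 'ty': 1.74, 'tz': 2.37, 'rx': 0.067}
5: {'tx': 0.05, 'ty': 1.89, 'tz': 2.25, 'rx': 0.067}
5: {'tx': 0.05, 'ty': 2.04, 'tz': 2.12, 'rx': 0.067}
5: {'tx': 0.05, 'ty': 2.17, 'tz': 1.98, 'rx': 0.067}
5: {'tx': 0.05, 'ty': 2.3, 'tz': 1.83, 'rx': 0.067}
5: {'tx': 0.05, 'ty': 2.42, 'tz': 1.67, 'rx': 0.067}
```

>>> {"name": "step_arm", "arguments": {
  "motion": [
    {"ty": -1.8, "tz": 2.4, "rx": 0.067},
    {"ty": -1.6, "tz": 2.5, "rx": 0.067},
    {"ty": -1.4, "tz": 2.6, "rx": 0.067},
    {"ty": -1.3, "tz": 2.7, "rx": 0.067},
    {"ty": -1.1, "tz": 2.7, "rx": 0.067}
  ]
}}

```text
validation failed for argument at $.mo...
```

>>> {"name": "step_arm", "arguments": {
  "motion": [
    {"ty": -0.9, "tz": 2.8, "rx": 0.067},
    {"ty": -0.7, "tz": 2.9, "rx": 0.067},
    {"ty": -0.5, "tz": 2.9, "rx": 0.067},
    {"ty": -0.3, "tz": 2.9, "rx": 0.067},
    {"ty": -0.1, "tz": 2.9, "rx": 0.067}
  ]
}}

```text
validation failed for argument at $.mo...
```

>>> {"name": "step_arm", "arguments": {
  "motion": [
    {"ty": 0.1, "tz": 2.9, "rx": 0.067},
    {"ty": 0.3, "tz": 2.9, "rx": 0.067},
    {"ty": 0.5, "tz": 2.9, "rx": 0.067},
    {"ty": 0.7, "tz": 2.9, "rx": 0.067},
    {"ty": 0.9, "tz": 2.8, "rx": 0.067}
  ]
}}

```text
validation failed for argument at $.mo...
```

>>> {"name": "step_arm", "arguments": {
  "motion": [
    {"ty": 1.0, "tz": 2.8, "rx": 0.067},
    {"ty": 1.2, "tz": 2.7, "rx": 0.067},
    {"ty": 1.4, "tz": 2.6, "rx": 0.067},
    {"ty": 1.6, "tz": 2.5, "rx": 0.067},
    {"ty": 1.7, "tz": 2.4, "rx": 0.067}
  ]
}}

```text
validation failed for argument at $.mo...
```

Run:
```python
from h import *
import pickle
plan([.587-.01,-.118-.02,.20],down(xd),maxmm=36,maxdeg=6)
c=cam('wrist');pickle.dump(c,open('w1.pkl','wb'));cv2.imwrite('pics/w1.png',c['img'])
```

```text
clock 0.15 pos [0.1926 0.4882 0.2137] err mm [ 384.4 -626.2  -13.7] rot [1.679e+00 1.000e-03 1.000e-03] F [-0.5  0.5  0.5] open 1.001
1: {'tx': 0.06, 'ty': -1.77, 'tz': 2.35, 'rx': 0.067}
1: {'tx': 0.06, 'ty': -1.6, 'tz': 2.46, 'rx': 0.067}
1: {'tx': 0.06, 'ty': -1.43, 'tz': 2.56, 'rx': 0.067}
1: {'tx': 0.06, 'ty': -1.26, 'tz': 2.66, 'rx': 0.067}
1: {'tx': 0.06, 'ty': -1.08, 'tz': 2.73, 'rx': 0.067}
2: {'tx': 0.06, 'ty': -0.89, 'tz': 2.8, 'rx': 0.067}
2: {'tx': 0.06, 'ty': -0.7, 'tz': 2.85, 'rx': 0.067}
2: {'tx': 0.06, 'ty': -0.51, 'tz': 2.89, 'rx': 0.067}
2: {'tx': 0.06, 'ty': -0.31, 'tz': 2.92, 'rx': 0.067}
2: {'tx': 0.06, 'ty': -0.12, 'tz': 2.94, 'rx': 0.067}
3: {'tx': 0.05, 'ty': 0.08, 'tz': 2.94, 'rx': 0.067}
3: {'tx': 0.05, 'ty': 0.28, 'tz': 2.93, 'rx': 0.067}
3: {'tx': 0.05, 'ty': 0.47, 'tz': 2.9, 'rx': 0.067}
3: {'tx': 0.05, 'ty': 0.67, 'tz': 2.86, 'rx': 0.067}
3: {'tx': 0.05, 'ty': 0.86, 'tz': 2.81, 'rx': 0.067}
4: {'tx': 0.05, 'ty': 1.04, 'tz': 2.75, 'rx': 0.067}
4: {'tx': 0.05, 'ty': 1.23, 'tz': 2.67, 'rx': 0.067}
4: {'tx': 0.05, 'ty': 1.4, 'tz': 2.58, 'rx': 0.067}
4: {'tx': 0.05, 'ty': 1.57, 'tz': 2.48, 'rx': 0.067}
4: {'tx': 0.05, 'ty': 1.74, 'tz': 2.37, 'rx': 0.067}
5: {'tx': 0.05, 'ty': 1.89, 'tz': 2.25, 'rx': 0.067}
5: {'tx': 0.05, 'ty': 2.04, 'tz': 2.12, 'rx': 0.067}
5: {'tx': 0.05, 'ty': 2.17, 'tz': 1.98, 'rx': 0.067}
5: {'tx': 0.05, 'ty': 2.3, 'tz': 1.83, 'rx': 0.067}
5: {'tx': 0.05, 'ty': 2.42, 'tz': 1.67, 'rx': 0.067}
```

View pics/w1.png

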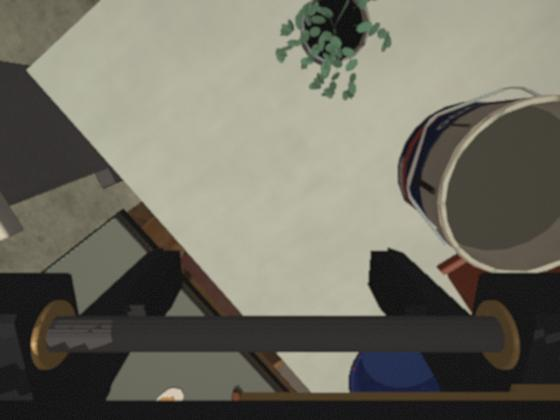

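The calls were refused and nothing moved. I'll try again with all six keys in each row.

>>> {"name": "step_arm", "arguments": {
  "motion": [
    {"tx": 0, "ty": -1.8, "tz": 2.4, "rx": 0.067, "ry": 0, "rz": 0},
    {"tx": 0, "ty": -1.6, "tz": 2.5, "rx": 0.067, "ry": 0, "rz": 0},
    {"tx": 0, "ty": -1.4, "tz": 2.6, "rx": 0.067, "ry": 0, "rz": 0},
    {"tx": 0, "ty": -1.3, "tz": 2.7, "rx": 0.067, "ry": 0, "rz": 0},
    {"tx": 0, "ty": -1.1, "tz": 2.7, "rx": 0.067, "ry": 0, "rz": 0}
  ]
}}

```text
clock: 0.62
eef_pos: [0.2709, 0.3608, 0.214]
tcp_rot: [0.663, 0.247, 0.663, -0.247]
force: [0.2, -0.1, -0.7]
opening: 0.999
```

>>> {"name": "step_arm", "arguments": {
  "motion": [
    {"tx": 0, "ty": -0.9, "tz": 2.8, "rx": 0.067, "ry": 0, "rz": 0},
    {"tx": 0, "ty": -0.7, "tz": 2.9, "rx": 0.067, "ry": 0, "rz": 0},
    {"tx": 0, "ty": -0.5, "tz": 2.9, "rx": 0.067, "ry": 0, "rz": 0},
    {"tx": 0, "ty": -0.3, "tz": 2.9, "rx": 0.067, "ry": 0, "rz": 0},
    {"tx": 0, "ty": -0.1, "tz": 2.9, "rx": 0.067, "ry": 0, "rz": 0}
  ]
}}

```text
clock: 1.03
eef_pos: [0.3483, 0.236, 0.2141]
tcp_rot: [0.612, 0.354, 0.612, -0.354]
force: [0.5, 0.6, -0.0]
opening: 0.997
```

>>> {"name": "step_arm", "arguments": {
  "motion": [
    {"tx": 0, "ty": 0.1, "tz": 2.9, "rx": 0.067, "ry": 0, "rz": 0},
    {"tx": 0, "ty": 0.3, "tz": 2.9, "rx": 0.067, "ry": 0, "rz": 0},
    {"tx": 0, "ty": 0.5, "tz": 2.9, "rx": 0.067, "ry": 0, "rz": 0},
    {"tx": 0, "ty": 0.7, "tz": 2.9, "rx": 0.067, "ry": 0, "rz": 0},
    {"tx": 0, "ty": 0.9, "tz": 2.8, "rx": 0.067, "ry": 0, "rz": 0}
  ]
}}

```text
clock: 1.45
eef_pos: [0.4267, 0.1116, 0.2141]
tcp_rot: [0.544, 0.451, 0.544, -0.451]
force: [0.6, 0.6, 0.5]
opening: 1.003
```

>>> {"name": "step_arm", "arguments": {
  "motion": [
    {"tx": 0, "ty": 1.0, "tz": 2.8, "rx": 0.067, "ry": 0, "rz": 0},
    {"tx": 0, "ty": 1.2, "tz": 2.7, "rx": 0.067, "ry": 0, "rz": 0},
    {"tx": 0, "ty": 1.4, "tz": 2.6, "rx": 0.067, "ry": 0, "rz": 0},
    {"tx": 0, "ty": 1.6, "tz": 2.5, "rx": 0.067, "ry": 0, "rz": 0},
    {"tx": 0, "ty": 1.7, "tz": 2.4, "rx": 0.067, "ry": 0, "rz": 0}
  ]
}}

```text
clock: 1.87
eef_pos: [0.5033, -0.0149, 0.214]
tcp_rot: [-0.461, -0.536, -0.462, 0.536]
force: [-0.2, 0.6, 0.3]
opening: 1.0
```

Run:
```python
from h import *
import pickle
plan([.587-.01,-.118-.02,.20],down(xd),maxmm=36,maxdeg=6)
c=cam('wrist');pickle.dump(c,open('w1.pkl','wb'));cv2.imwrite('pics/w1.png',c['img'])
```

```text
clock 1.87 pos [ 0.5033 -0.0149  0.214 ] err mm [  73.7 -123.1  -14. ] rot [ 0.335 -0.     0.   ] F [-0.2  0.6  0.3] open 1.0
1: {'tx': 0.28, 'ty': 1.82, 'tz': 2.22, 'rx': 0.067}
1: {'tx': 0.28, 'ty': 1.97, 'tz': 2.09, 'rx': 0.067}
1: {'tx': 0.28, 'ty': 2.1, 'tz': 1.95, 'rx': 0.067}
1: {'tx': 0.28, 'ty': 2.23, 'tz': 1.81, 'rx': 0.067}
1: {'tx': 0.28, 'ty': 2.35, 'tz': 1.65, 'rx': 0.067}
```

View pics/w1.png

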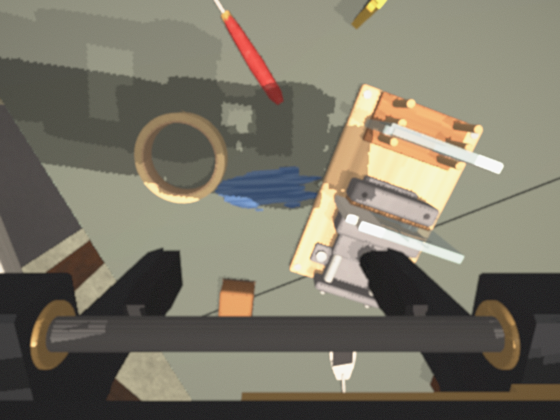

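>>> {"name": "step_arm", "arguments": {
  "motion": [
    {"tx": 0, "ty": 1.8, "tz": 2.2, "rx": 0.067, "ry": 0, "rz": 0},
    {"tx": 0, "ty": 2.0, "tz": 2.1, "rx": 0.067, "ry": 0, "rz": 0},
    {"tx": 0, "ty": 2.1, "tz": 2.0, "rx": 0.067, "ry": 0, "rz": 0},
    {"tx": 0, "ty": 2.2, "tz": 1.8, "rx": 0.067, "ry": 0, "rz": 0},
    {"tx": 0, "ty": 2.4, "tz": 1.7, "rx": 0.067, "ry": 0, "rz": 0}
  ]
}}

```text
clock: 2.33
eef_pos: [0.5774, -0.1383, 0.2139]
tcp_rot: [-0.366, -0.605, -0.366, 0.605]
force: [-0.1, 0.3, 0.1]
opening: 0.997
```

Run:
```python
from h import *
import pickle
plan([.587,-.118,.20],down(xd))
c=cam('wrist');pickle.dump(c,open('w2.pkl','wb'));cv2.imwrite('pics/w2.png',c['img'])
v0=np.array([.6092,-.0755,0])
for q in [(0,-48,87),(55,0,102),(-55,0,102),(55,85,102),(-55,85,102)]:
  print(q,np.round(proj(c,v0+xd*q[0]/1e3+yd*q[1]/1e3+zd*q[2]/1e3),1))
```

```text
clock 2.33 pos [ 0.5774 -0.1383  0.2139] err mm [  9.6  20.3 -13.9] rot [ 0.001 -0.     0.   ] F [-0.1  0.3  0.1] open 0.997
1: {'tx': 0.28, 'ty': -0.02, 'tz': -0.45}
1: {'tx': 0.28, 'ty': -0.02, 'tz': -0.45}
1: {'tx': 0.28, 'ty': -0.02, 'tz': -0.45}
1: {'tx': 0.28, 'ty': -0.02, 'tz': -0.45}
1: {'tx': 0.28, 'ty': -0.02, 'tz': -0.45}
(0, -48, 87) [273.7 165.2]
(55, 0, 102) [343.1 108.3]
(-55, 0, 102) [204.1 108.3]
(55, 85, 102) [349.8 -14.4]
(-55, 85, 102) [197.1 -14.4]
```

View pics/w2.png

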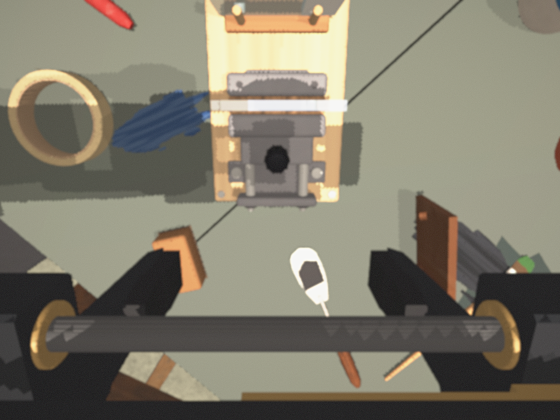

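Run:
```python
from h import *
import pickle
c=pickle.load(open('w2.pkl','rb'))
cv2.imwrite('pics/w2c.png',cv2.resize(c['img'][60:220,190:370],None,fx=3.7*1.2,fy=3.7,interpolation=cv2.INTER_CUBIC) if 0 else cv2.resize(c['img'][60:210,190:370],None,fx=4,fy=4,interpolation=cv2.INTER_CUBIC))
```

```text
(no output)
```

View pics/w2c.png

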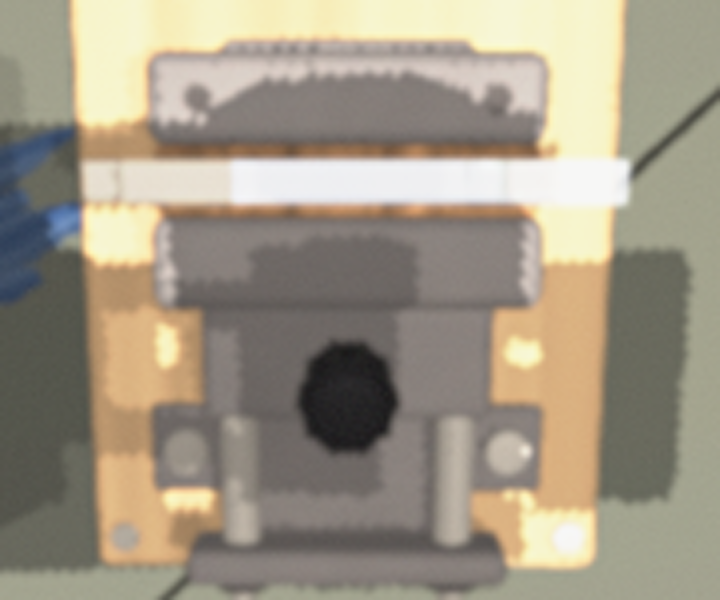

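Run:
```python
from h import *
import pickle
c=pickle.load(open('w2.pkl','rb'))
r=px2z(c,347.5,105.5,.102);l=px2z(c,210.5,105.7,.090);k=px2z(c,277,159.3,.087)
print(r,l,k,np.linalg.norm(r-l)); 
m=(r+l)/2
print('mid',m,'yaw',np.arctan2((r-l)[1],(r-l)[0]),'knob->plate',(m-k)@yd,(m-k)@xd)
print('plate from scene fit delta',(m[:2]-[.6092,-.0755])@xd[:2],(m[:2]-[.6092,-.0755])@yd[:2])
```

```text
[ 0.66186706 -0.10076242  0.102     ] [ 0.56406735 -0.04962362  0.09      ] [ 0.59181434 -0.11475052  0.087     ] 0.11101332881380209
mid [ 0.6129672  -0.07519302  0.096     ] yaw -0.4817939122721722 knob->plate 0.04485687556243833 0.00031623067324003346
plate from scene fit delta 0.003191661342589839 0.0020246878275267852
```

Run:
```python
from h import *
plan([.591,-.116,.056],down(xd),maxmm=36)
```

```text
clock 2.38 pos [ 0.5789 -0.1426  0.2132] err mm [  12.1   26.6 -157.2] rot [-0.007  0.001 -0.001] F [-0.1 -2.8 -1.5] open 1.0
1: {'tx': 3.14, 'ty': -0.04, 'tz': -0.59, 'rx': -0.001}
1: {'tx': 3.14, 'ty': -0.04, 'tz': -0.59, 'rx': -0.001}
1: {'tx': 3.14, 'ty': -0.04, 'tz': -0.59, 'rx': -0.001}
1: {'tx': 3.14, 'ty': -0.04, 'tz': -0.58, 'rx': -0.001}
1: {'tx': 3.14, 'ty': -0.03, 'tz': -0.58, 'rx': -0.001}
```

>>> {"name": "step_arm", "arguments": {
  "motion": [
    {"tx": 1.5, "ty": 0, "tz": -0.6, "rx": 0, "ry": 0, "rz": 0},
    {"tx": 1.5, "ty": 0, "tz": -0.6, "rx": 0, "ry": 0, "rz": 0},
    {"tx": 1.5, "ty": 0, "tz": -0.6, "rx": 0, "ry": 0, "rz": 0},
    {"tx": 1.5, "ty": 0, "tz": -0.6, "rx": 0, "ry": 0, "rz": 0},
    {"tx": 0, "ty": 0, "tz": 0, "rx": 0, "ry": 0, "rz": 0}
  ]
}}

```text
clock: 2.8
eef_pos: [0.587, -0.1146, 0.1511]
tcp_rot: [-0.366, -0.603, -0.369, 0.605]
force: [-0.6, 0.1, -0.5]
opening: 1.002
```

Run:
```python
from h import *
import pickle
plan([.591,-.116,.056],down(xd),maxmm=36)
c=cam('wrist');pickle.dump(c,open('w3.pkl','wb'));cv2.imwrite('pics/w3.png',c['img'])
print(bot.get_state()['qvel'].round(3))
plan([.591,-.116,.056],down(xd),maxmm=36)
```

```text
clock 2.8 pos [ 0.587  -0.1146  0.1511] err mm [  4.   -1.4 -95.1] rot [0.005 0.    0.005] F [-0.6  0.1 -0.5] open 1.002
1: {'tx': 1.9, 'ty': 0.09, 'tz': -0.01, 'rx': 0.001, 'rz': 0.001}
1: {'tx': 1.9, 'ty': 0.09, 'tz': -0.01, 'rx': 0.001, 'rz': 0.001}
1: {'tx': 1.9, 'ty': 0.09, 'tz': -0.01, 'rx': 0.001, 'rz': 0.001}
1: {'tx': 1.9, 'ty': 0.09, 'tz': -0.01, 'rx': 0.001, 'rz': 0.001}
1: {'tx': 1.9, 'ty': 0.09, 'tz': -0.01, 'rx': 0.001, 'rz': 0.001}
[-0.012 -0.03  -0.039 -0.004  0.015 -0.004]
clock 2.85 pos [ 0.5874 -0.1153  0.1529] err mm [  3.6  -0.7 -96.9] rot [0.005 0.    0.003] F [ 0.5 -0.1  0.6] open 0.995
1: {'tx': 1.94, 'ty': 0.08, 'tz': -0.02, 'rx': 0.001, 'rz': 0.001}
1: {'tx': 1.94, 'ty': 0.07, 'tz': -0.02, 'rx': 0.001, 'rz': 0.001}
1: {'tx': 1.94, 'ty': 0.07, 'tz': -0.02, 'rx': 0.001, 'rz': 0.001}
1: {'tx': 1.94, 'ty': 0.07, 'tz': -0.02, 'rx': 0.001, 'rz': 0.001}
1: {'tx': 1.94, 'ty': 0.07, 'tz': -0.02, 'rx': 0.001, 'rz': 0.001}
```

View pics/w3.png

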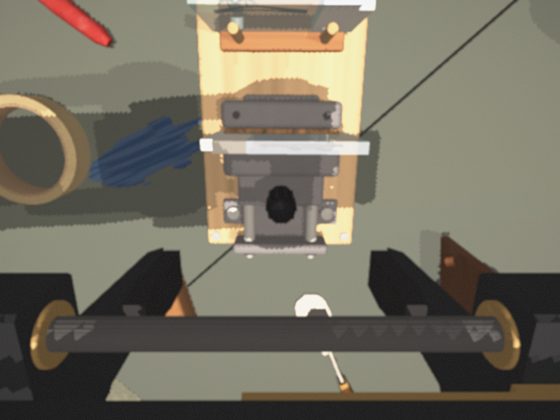

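Run:
```python
from h import *
import pickle
c=pickle.load(open('w3.pkl','rb'))
r=px2z(c,368.5,147.5,.102);k=px2z(c,280.7,198,.087);print(k,r,r-xd*.055)
plan([k[0],k[1],.056],down(xd),maxmm=36)
```

```text
[ 0.59500579 -0.10758824  0.087     ] [ 0.66135465 -0.09992719  0.102     ] [ 0.61267191 -0.0743344   0.102     ]
clock 2.85 pos [ 0.5874 -0.1153  0.1529] err mm [  7.6   7.7 -96.9] rot [0.005 0.    0.003] F [ 0.5 -0.1  0.6] open 0.995
1: {'tx': 1.94, 'ty': 0.07, 'tz': -0.21, 'rx': 0.001, 'rz': 0.001}
1: {'tx': 1.94, 'ty': 0.07, 'tz': -0.21, 'rx': 0.001, 'rz': 0.001}
1: {'tx': 1.94, 'ty': 0.07, 'tz': -0.21, 'rx': 0.001, 'rz': 0.001}
1: {'tx': 1.94, 'ty': 0.06, 'tz': -0.21, 'rx': 0.001, 'rz': 0.001}
1: {'tx': 1.94, 'ty': 0.06, 'tz': -0.21, 'rx': 0.001, 'rz': 0.001}
```

>>> {"name": "step_arm", "arguments": {
  "motion": [
    {"tx": 1.9, "ty": 0.1, "tz": 0, "rx": 0, "ry": 0, "rz": 0},
    {"tx": 1.9, "ty": 0.1, "tz": 0, "rx": 0, "ry": 0, "rz": 0},
    {"tx": 1.9, "ty": 0.1, "tz": 0, "rx": 0, "ry": 0, "rz": 0},
    {"tx": 1.9, "ty": 0, "tz": 0, "rx": 0, "ry": 0, "rz": 0},
    {"tx": 1.9, "ty": 0, "tz": 0, "rx": 0, "ry": 0, "rz": 0}
  ]
}}

```text
clock: 3.27
eef_pos: [0.5911, -0.1179, 0.0596]
tcp_rot: [0.367, 0.605, 0.366, -0.604]
force: [-0.9, 0.8, 0.9]
opening: 1.002
```

>>> {"name": "step_arm", "arguments": {
  "motion": [
    {"tx": 0, "ty": 0, "tz": 0, "rx": 0, "ry": 0, "rz": 0},
    {"tx": 0, "ty": 0, "tz": 0, "rx": 0, "ry": 0, "rz": 0},
    {"tx": 0, "ty": 0, "tz": 0, "rx": 0, "ry": 0, "rz": 0},
    {"tx": 0, "ty": 0, "tz": 0, "rx": 0, "ry": 0, "rz": 0},
    {"tx": 0, "ty": 0, "tz": 0, "rx": 0, "ry": 0, "rz": 0}
  ],
  "gripper": 1,
  "force": 40
}}

```text
clock: 3.68
eef_pos: [0.5913, -0.1176, 0.0605]
tcp_rot: [0.367, 0.605, 0.366, -0.604]
force: [-0.8, -0.3, -0.1]
opening: 0.644
```

Run:
```python
from h import *
plan([.591,-.1165,.056],down(xd),maxmm=36)
c=cam('scene');cv2.imwrite('pics/s4.png',cv2.resize(c['img'][140:280,230:390],None,fx=4,fy=4,interpolation=cv2.INTER_CUBIC))
plan([.591,-.1165,.056],down(xd),maxmm=36)
```

```text
clock 3.68 pos [ 0.5913 -0.1176  0.0605] err mm [-0.3  1.1 -4.5] rot [ 0.004 -0.    -0.002] F [-0.8 -0.3 -0.1] open 0.644
1: {'tx': 0.09, 'ty': -0.01, 'tz': -0.02, 'rx': 0.001}
1: {'tx': 0.09, 'ty': -0.01, 'tz': -0.02, 'rx': 0.001}
1: {'tx': 0.09, 'ty': -0.01, 'tz': -0.02, 'rx': 0.001}
1: {'tx': 0.09, 'ty': -0.01, 'tz': -0.02, 'rx': 0.001}
1: {'tx': 0.09, 'ty': -0.01, 'tz': -0.02, 'rx': 0.001}
clock 3.73 pos [ 0.5911 -0.1175  0.0602] err mm [-0.1  1.  -4.2] rot [ 0.004 -0.    -0.002] F [ 0.6  0.2 -0.1] open 0.603
1: {'tx': 0.08, 'ty': -0.01, 'tz': -0.02, 'rx': 0.001}
1: {'tx': 0.08, 'ty': -0.01, 'tz': -0.02, 'rx': 0.001}
1: {'tx': 0.08, 'ty': -0.01, 'tz': -0.02, 'rx': 0.001}
1: {'tx': 0.08, 'ty': -0.01, 'tz': -0.02, 'rx': 0.001}
1: {'tx': 0.08, 'ty': -0.01, 'tz': -0.02, 'rx': 0.001}
```

View pics/s4.png

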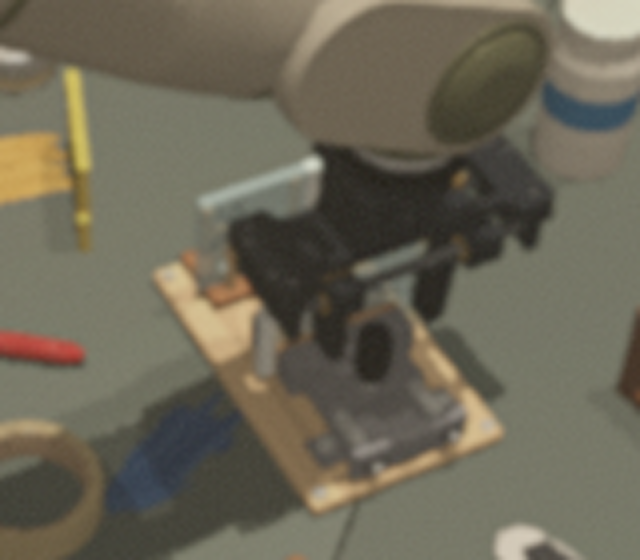

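Run:
```python
from h import *
import pickle
s=pickle.load(open('scene0.pkl','rb'))
st=bot.get_state();p=np.array(st['eef_pos'])
f=lambda P:((np.array(proj(s,P))-[230,140])*4).round(0)
print('tcp',f(p),'fingers',f(p+xd*.03),f(p-xd*.03),'knob top from plate',f(np.array([.5903,-.1168,.087])),f(np.array([.5903,-.1168,.047])))
print('plate corner +x', np.round(proj(s,np.array([.6127,-.0743,.102])+xd*.055),1),'seen',(250+503/6,165+203/6))
```

```text
tcp [373. 358.] fingers [414. 342.] [332. 373.] knob top from plate [375. 329.] [370. 371.]
plate corner +x [333.2 198.8] seen (333.8333333333333, 198.83333333333334)
```

>>> {"name": "step_arm", "arguments": {
  "motion": [
    {"tx": 0, "ty": 0, "tz": 0, "rx": 0, "ry": 0, "rz": 0},
    {"tx": 0, "ty": 0, "tz": 0, "rx": 0, "ry": 0, "rz": 0},
    {"tx": 0, "ty": 0, "tz": 0, "rx": 0, "ry": 0, "rz": 0},
    {"tx": 0, "ty": 0, "tz": 0, "rx": 0, "ry": 0, "rz": 0},
    {"tx": 0, "ty": 0, "tz": 0, "rx": 0, "ry": 0, "rz": 0}
  ]
}}

```text
clock: 4.15
eef_pos: [0.5906, -0.1173, 0.0591]
tcp_rot: [-0.367, -0.604, -0.367, 0.605]
force: [0.1, 0.4, 0.4]
opening: 0.222
```

>>> {"name": "step_arm", "arguments": {
  "motion": [
    {"tx": 0, "ty": 0, "tz": 0, "rx": 0, "ry": 0, "rz": 0},
    {"tx": 0, "ty": 0, "tz": 0, "rx": 0, "ry": 0, "rz": 0},
    {"tx": 0, "ty": 0, "tz": 0, "rx": 0, "ry": 0, "rz": 0},
    {"tx": 0, "ty": 0, "tz": 0, "rx": 0, "ry": 0, "rz": 0},
    {"tx": 0, "ty": 0, "tz": 0, "rx": 0, "ry": 0, "rz": 0}
  ]
}}

```text
clock: 4.57
eef_pos: [0.5903, -0.1171, 0.0589]
tcp_rot: [-0.367, -0.604, -0.367, 0.605]
force: [-3.1, 0.7, -1.0]
opening: 0.164
```

Run:
```python
from h import *
print(bot.get_state()['opening'])
c=cam('scene');cv2.imwrite('pics/s5.png',cv2.resize(c['img'][180:270,270:370],None,fx=6,fy=6,interpolation=cv2.INTER_CUBIC))
c=cam('wrist');cv2.imwrite('pics/w5.png',c['img'])
s=bot.get_state();print(s['opening'],s['force'],s['eef_pos'])
```

```text
0.16418212217585085
0.16403813521632057 [-3.79153     1.866073   -0.26349128] [ 0.59031374 -0.11710102  0.05887772]
```

View pics/s5.png

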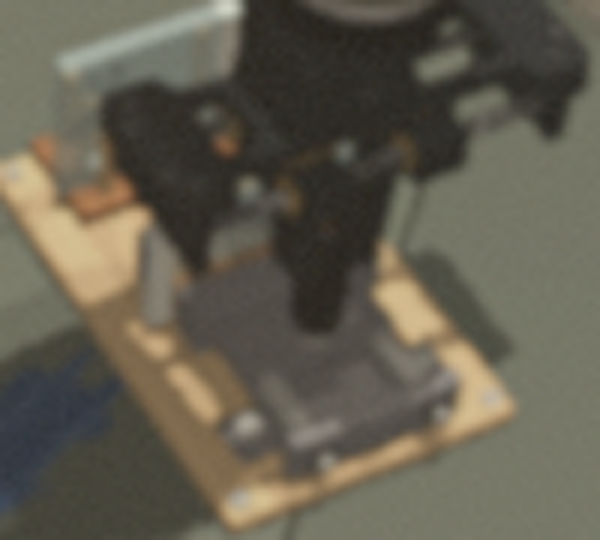

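View pics/w5.png

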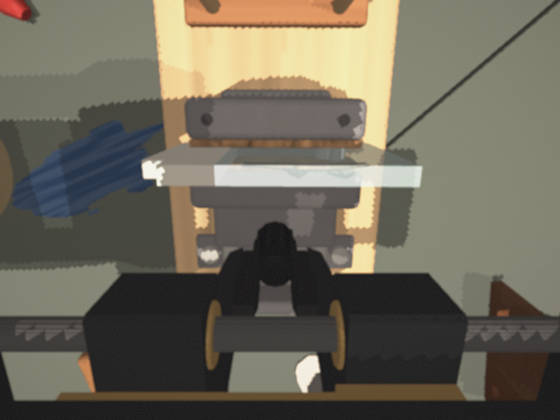

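>>> {"name": "step_arm", "arguments": {
  "motion": [
    {"tx": 0, "ty": 0, "tz": 0.2, "rx": 0, "ry": 0, "rz": 0},
    {"tx": 0, "ty": 0, "tz": 0.2, "rx": 0, "ry": 0, "rz": 0},
    {"tx": 0, "ty": 0, "tz": 0.2, "rx": 0, "ry": 0, "rz": 0},
    {"tx": 0, "ty": 0, "tz": 0.2, "rx": 0, "ry": 0, "rz": 0},
    {"tx": 0, "ty": 0, "tz": 0.2, "rx": 0, "ry": 0, "rz": 0}
  ]
}}

```text
clock: 5.08
eef_pos: [0.5863, -0.1248, 0.0589]
tcp_rot: [0.366, 0.605, 0.367, -0.604]
force: [-0.4, 7.9, -2.6]
opening: 0.165
```

Run:
```python
from h import *
c=cam('wrist');cv2.imwrite('pics/w6.png',c['img'][60:320])
s=bot.get_state();print(s['opening'],s['force'],s['force']@yd,s['eef_pos'])
```

```text
0.15829100405994156 [-0.55747036  7.388274   -1.09134164] 6.280258096776097 [ 0.58608937 -0.12511583  0.05886823]
```

View pics/w6.png

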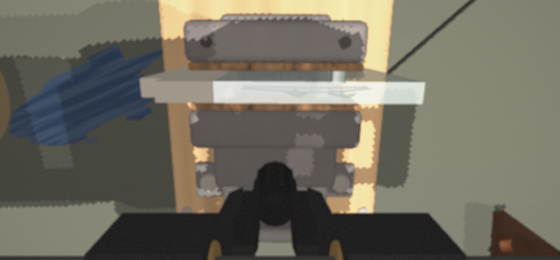

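>>> {"name": "step_arm", "arguments": {
  "motion": [
    {"tx": 0, "ty": 0, "tz": 0.4, "rx": 0, "ry": 0, "rz": 0},
    {"tx": 0, "ty": 0, "tz": 0.4, "rx": 0, "ry": 0, "rz": 0},
    {"tx": 0, "ty": 0, "tz": 0.4, "rx": 0, "ry": 0, "rz": 0},
    {"tx": 0, "ty": 0, "tz": 0.4, "rx": 0, "ry": 0, "rz": 0},
    {"tx": 0, "ty": 0, "tz": 0.4, "rx": 0, "ry": 0, "rz": 0}
  ]
}}

```text
clock: 5.55
eef_pos: [0.5769, -0.1425, 0.0589]
tcp_rot: [0.366, 0.605, 0.368, -0.604]
force: [0.8, 9.0, -0.9]
opening: 0.167
```

>>> {"name": "step_arm", "arguments": {
  "motion": [
    {"tx": 0, "ty": 0, "tz": 0, "rx": 0, "ry": 0, "rz": 0},
    {"tx": 0, "ty": 0, "tz": 0, "rx": 0, "ry": 0, "rz": 0},
    {"tx": 0, "ty": 0, "tz": 0, "rx": 0, "ry": 0, "rz": 0},
    {"tx": 0, "ty": 0, "tz": 0, "rx": 0, "ry": 0, "rz": 0},
    {"tx": 0, "ty": 0, "tz": 0, "rx": 0, "ry": 0, "rz": 0}
  ]
}}

```text
clock: 5.97
eef_pos: [0.5766, -0.1431, 0.0589]
tcp_rot: [0.366, 0.605, 0.367, -0.604]
force: [-3.9, 4.9, -0.9]
opening: 0.164
```

Run:
```python
from h import *
import pickle
s=bot.get_state();print(s['opening'],s['force'],s['force']@yd,s['eef_pos'],(np.array(s['eef_pos'])-[.5903,-.1171,0])@yd)
c=cam('wrist');cv2.imwrite('pics/w7.png',c['img'][60:320]);pickle.dump(c,open('w7.pkl','wb'))
```

```text
0.16371163654541196 [-3.91061194  4.92645281 -0.94037018] 2.5409045202972482 [ 0.57662315 -0.14310611  0.05886569] -0.029383225563556745
```

View pics/w7.png

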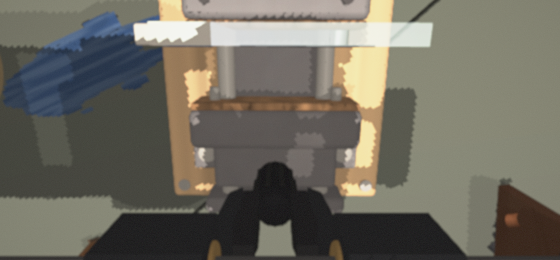

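>>> {"name": "step_arm", "arguments": {
  "motion": [
    {"tx": 0, "ty": 0, "tz": 0, "rx": 0, "ry": 0, "rz": 0},
    {"tx": 0, "ty": 0, "tz": 0, "rx": 0, "ry": 0, "rz": 0},
    {"tx": 0, "ty": 0, "tz": 0, "rx": 0, "ry": 0, "rz": 0},
    {"tx": 0, "ty": 0, "tz": 0, "rx": 0, "ry": 0, "rz": 0},
    {"tx": -0.5, "ty": 0, "tz": 0, "rx": 0, "ry": 0, "rz": 0}
  ],
  "gripper": -0.3
}}

```text
clock: 6.43
eef_pos: [0.5766, -0.144, 0.0637]
tcp_rot: [-0.367, -0.604, -0.367, 0.605]
force: [-1.1, 0.9, 0.5]
opening: 0.517
```

>>> {"name": "step_arm", "arguments": {
  "motion": [
    {"tx": -2, "ty": 0, "tz": 0, "rx": 0, "ry": 0, "rz": 0},
    {"tx": -3, "ty": 0, "tz": 0, "rx": 0, "ry": 0, "rz": 0},
    {"tx": -3, "ty": 0, "tz": 0, "rx": 0, "ry": 0, "rz": 0},
    {"tx": -3, "ty": 0, "tz": 0, "rx": 0, "ry": 0, "rz": 0},
    {"tx": -2, "ty": 0, "tz": 0, "rx": 0, "ry": 0, "rz": 0}
  ]
}}

```text
clock: 6.85
eef_pos: [0.5775, -0.1443, 0.1978]
tcp_rot: [0.368, 0.605, 0.366, -0.604]
force: [1.0, -0.9, 0.6]
opening: 0.653
```

Run:
```python
from h import *
import pickle
s=bot.get_state();print(s['opening'],s['force'],s['eef_pos'])
c=cam('wrist');cv2.imwrite('pics/w8.png',c['img']);pickle.dump(c,open('w8.pkl','wb'))
```

```text
0.6526816771004754 [ 0.9797273  -0.86932034  0.60510536] [ 0.57745753 -0.14426912  0.19781719]
```

View pics/w8.png

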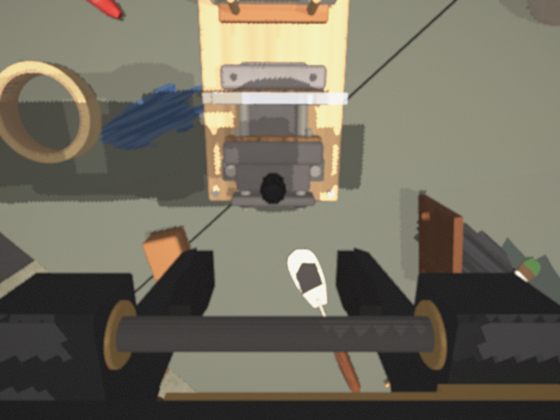

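Run:
```python
from h import *
import pickle
c=pickle.load(open('w8.pkl','rb'))
cv2.imwrite('pics/w8c.png',cv2.resize(c['img'][50:215,190:370],None,fx=3.6,fy=3.6,interpolation=cv2.INTER_CUBIC))
r=px2z(c,347.5,98,.102);print(r,r-xd*.055)
m=np.array([.6127,-.0743,0])
plan(m+xd*.006+zd*.205,down(yd),n=15)
```

```text
[ 0.66162552 -0.10024211  0.102     ] [ 0.61294278 -0.07464932  0.102     ]
clock 6.9 pos [ 0.5786 -0.1448  0.2011] err mm [39.4 67.7  3.9] rot [-1.567  0.007 -0.008] F [ 0.3 -0.4  3.4] open 0.649
1: {'tx': -0.03, 'ty': 0.03, 'tz': -0.52, 'rx': -0.104, 'rz': -0.001}
1: {'tx': -0.03, 'ty': 0.08, 'tz': -0.52, 'rx': -0.104, 'rz': -0.001}
1: {'tx': -0.03, 'ty': 0.13, 'tz': -0.51, 'rx': -0.104, 'rz': -0.001}
1: {'tx': -0.03, 'ty': 0.18, 'tz': -0.49, 'rx': -0.104, 'rz': -0.001}
1: {'tx': -0.03, 'ty': 0.23, 'tz': -0.47, 'rx': -0.104, 'rz': -0.001}
2: {'tx': -0.03, 'ty': 0.28, 'tz': -0.44, 'rx': -0.104, 'rz': -0.001}
2: {'tx': -0.03, 'ty': 0.33, 'tz': -0.41, 'rx': -0.104, 'rz': -0.001}
2: {'tx': -0.03, 'ty': 0.37, 'tz': -0.37, 'rx': -0.104, 'rz': -0.001}
2: {'tx': -0.03, 'ty': 0.4, 'tz': -0.33, 'rx': -0.104, 'rz': -0.001}
2: {'tx': -0.03, 'ty': 0.44, 'tz': -0.29, 'rx': -0.104, 'rz': -0.001}
3: {'tx': -0.03, 'ty': 0.46, 'tz': -0.24, 'rx': -0.104, 'rz': -0.001}
3: {'tx': -0.03, 'ty': 0.49, 'tz': -0.19, 'rx': -0.104, 'rz': -0.001}
3: {'tx': -0.03, 'ty': 0.5, 'tz': -0.14, 'rx': -0.104, 'rz': -0.001}
3: {'tx': -0.03, 'ty': 0.52, 'tz': -0.09, 'rx': -0.104, 'rz': -0.001}
3: {'tx': -0.03, 'ty': 0.52, 'tz': -0.03, 'rx': -0.104, 'rz': -0.001}
```

View pics/w8c.png

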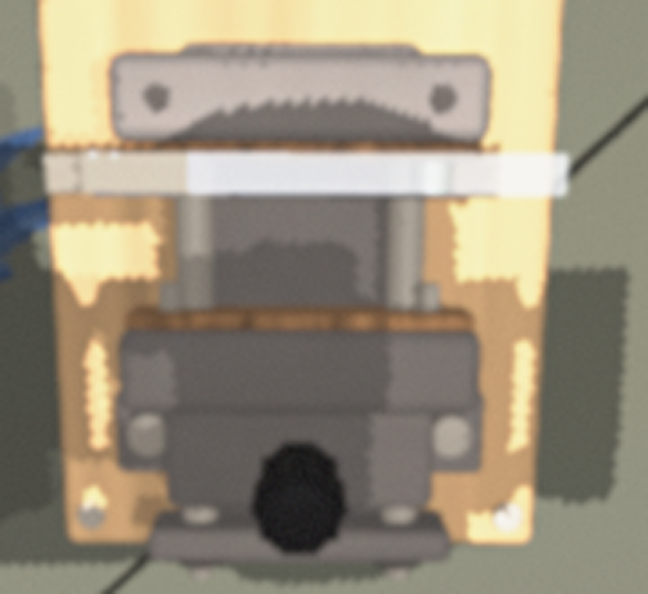

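>>> {"name": "step_arm", "arguments": {
  "motion": [
    {"tx": 0, "ty": 0, "tz": -0.5, "rx": -0.105, "ry": 0, "rz": 0},
    {"tx": 0, "ty": 0.1, "tz": -0.5, "rx": -0.105, "ry": 0, "rz": 0},
    {"tx": 0, "ty": 0.1, "tz": -0.5, "rx": -0.105, "ry": 0, "rz": 0},
    {"tx": 0, "ty": 0.2, "tz": -0.5, "rx": -0.105, "ry": 0, "rz": 0},
    {"tx": 0, "ty": 0.2, "tz": -0.5, "rx": -0.105, "ry": 0, "rz": 0}
  ]
}}

```text
clock: 7.32
eef_pos: [0.5894, -0.1211, 0.1941]
tcp_rot: [0.512, 0.487, 0.512, -0.487]
force: [0.0, -0.3, -0.2]
opening: 0.646
```

>>> {"name": "step_arm", "arguments": {
  "motion": [
    {"tx": 0, "ty": 0.3, "tz": -0.4, "rx": -0.105, "ry": 0, "rz": 0},
    {"tx": 0, "ty": 0.3, "tz": -0.4, "rx": -0.105, "ry": 0, "rz": 0},
    {"tx": 0, "ty": 0.4, "tz": -0.4, "rx": -0.105, "ry": 0, "rz": 0},
    {"tx": 0, "ty": 0.4, "tz": -0.3, "rx": -0.105, "ry": 0, "rz": 0},
    {"tx": 0, "ty": 0.4, "tz": -0.3, "rx": -0.105, "ry": 0, "rz": 0}
  ]
}}

```text
clock: 7.73
eef_pos: [0.6024, -0.0989, 0.1941]
tcp_rot: [0.621, 0.338, 0.621, -0.338]
force: [-0.7, 0.4, -0.0]
opening: 0.651
```

>>> {"name": "step_arm", "arguments": {
  "motion": [
    {"tx": 0, "ty": 0.5, "tz": -0.2, "rx": -0.105, "ry": 0, "rz": 0},
    {"tx": 0, "ty": 0.5, "tz": -0.2, "rx": -0.105, "ry": 0, "rz": 0},
    {"tx": 0, "ty": 0.5, "tz": -0.1, "rx": -0.105, "ry": 0, "rz": 0},
    {"tx": 0, "ty": 0.5, "tz": -0.1, "rx": -0.105, "ry": 0, "rz": 0},
    {"tx": 0, "ty": 0.5, "tz": 0, "rx": -0.1, "ry": 0, "rz": 0}
  ]
}}

```text
clock: 8.15
eef_pos: [0.6162, -0.0769, 0.1941]
tcp_rot: [0.687, 0.167, 0.687, -0.167]
force: [-0.1, -0.6, 0.4]
opening: 0.653
```

>>> {"name": "step_arm", "arguments": {
  "motion": [
    {"tx": 0, "ty": 0, "tz": 0, "rx": 0, "ry": 0, "rz": 0},
    {"tx": 0, "ty": 0, "tz": 0, "rx": 0, "ry": 0, "rz": 0},
    {"tx": 0, "ty": 0, "tz": 0, "rx": 0, "ry": 0, "rz": 0},
    {"tx": 0, "ty": 0, "tz": 0, "rx": 0, "ry": 0, "rz": 0},
    {"tx": 0, "ty": 0, "tz": 0, "rx": 0, "ry": 0, "rz": 0}
  ]
}}

```text
clock: 8.57
eef_pos: [0.6159, -0.0773, 0.1941]
tcp_rot: [0.687, 0.169, 0.687, -0.169]
force: [0.1, -0.1, 0.6]
opening: 0.648
```

Run:
```python
from h import *
import pickle
m=np.array([.6128,-.0745,0])
plan(m+xd*.006+zd*.061,down(yd))
s=bot.get_state();print(s['qpos'])
c=cam('wrist');cv2.imwrite('pics/w9.png',c['img']);pickle.dump(c,open('w9.pkl','wb'))
```

```text
clock 8.57 pos [ 0.6159 -0.0773  0.1941] err mm [   2.2    0.  -133.1] rot [ 0.002 -0.     0.   ] F [ 0.1 -0.1  0.6] open 0.648
1: {'tx': 2.66, 'ty': 0.02, 'tz': 0.04}
1: {'tx': 2.66, 'ty': 0.02, 'tz': 0.04}
1: {'tx': 2.66, 'ty': 0.02, 'tz': 0.04}
1: {'tx': 2.66, 'ty': 0.02, 'tz': 0.04}
1: {'tx': 2.66, 'ty': 0.02, 'tz': 0.04}
[-3.13351146e-01  5.41072283e-01  1.21327800e+00 -3.72701383e-05
  1.38726469e+00 -1.40171223e+00]
```

View pics/w9.png

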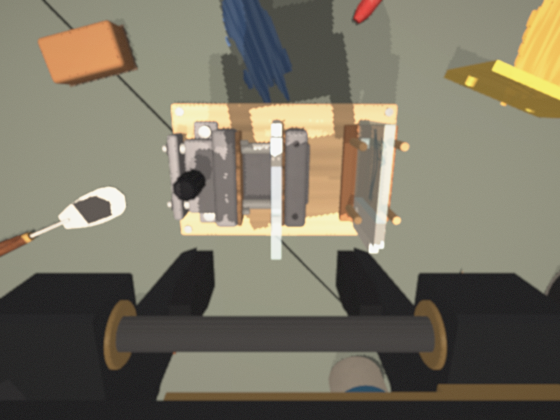

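Run:
```python
from h import *
import pickle
c=pickle.load(open('w9.pkl','rb'))
for e in ((276.3,258),(277,123)):
  r=px2z(c,*e,.102);print(r,(r-[.6128,-.0745,0])@xd,(r-[.6128,-.0745,0])@yd)
```

```text
[ 0.66076426 -0.09939881  0.102     ] 0.05404111788560988 0.00027994303898472566
[ 0.56363637 -0.048001    0.102     ] -0.05584733966102964 0.0005783567317080053
```

>>> {"name": "step_arm", "arguments": {
  "motion": [
    {"tx": 2, "ty": 0.1, "tz": 0.1, "rx": 0, "ry": 0, "rz": 0},
    {"tx": 2.5, "ty": 0, "tz": 0.1, "rx": 0, "ry": 0, "rz": 0},
    {"tx": 2, "ty": 0, "tz": 0, "rx": 0, "ry": 0, "rz": 0},
    {"tx": 0, "ty": 0, "tz": 0, "rx": 0, "ry": 0, "rz": 0},
    {"tx": 0, "ty": 0, "tz": 0, "rx": 0, "ry": 0, "rz": 0}
  ]
}}

```text
clock: 9.03
eef_pos: [0.618, -0.0771, 0.129]
tcp_rot: [0.686, 0.169, 0.687, -0.169]
force: [-0.0, 0.2, 0.4]
opening: 0.651
```

Run:
```python
from h import *
import pickle
m=np.array([.6128,-.0745,0])
plan(m+xd*.006+zd*.061,down(yd))
c=cam('wrist');cv2.imwrite('pics/w10.png',c['img']);pickle.dump(c,open('w10.pkl','wb'))
```

```text
clock 9.03 pos [ 0.618  -0.0771  0.129 ] err mm [  0.1  -0.1 -68. ] rot [ 0.003 -0.001  0.   ] F [-0.   0.2  0.4] open 0.651
1: {'tx': 1.36, 'rx': 0.001}
1: {'tx': 1.36, 'rx': 0.001}
1: {'tx': 1.36, 'rx': 0.001}
1: {'tx': 1.36, 'rx': 0.001}
1: {'tx': 1.36, 'rx': 0.001}
```

View pics/w10.png

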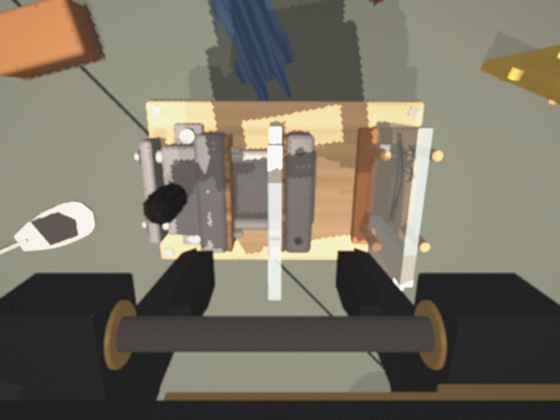

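Plate top edge (x≈275, rows 125–300) is midway between the fingers (cols 212/338). Its notch is at the top, away from the grasp. Descending and closing.

>>> {"name": "step_arm", "arguments": {
  "motion": [
    {"tx": 1.5, "ty": 0, "tz": 0, "rx": 0, "ry": 0, "rz": 0},
    {"tx": 2, "ty": 0, "tz": 0, "rx": 0, "ry": 0, "rz": 0},
    {"tx": 2, "ty": 0, "tz": 0, "rx": 0, "ry": 0, "rz": 0},
    {"tx": 1.2, "ty": 0, "tz": 0, "rx": 0, "ry": 0, "rz": 0},
    {"tx": 0, "ty": 0, "tz": 0, "rx": 0, "ry": 0, "rz": 0}
  ]
}}

```text
clock: 9.5
eef_pos: [0.6177, -0.077, 0.061]
tcp_rot: [0.686, 0.168, 0.688, -0.168]
force: [0.5, 0.1, -0.3]
opening: 0.653
```

>>> {"name": "step_arm", "arguments": {
  "motion": [
    {"tx": 0, "ty": 0, "tz": 0, "rx": 0, "ry": 0, "rz": 0},
    {"tx": 0, "ty": 0, "tz": 0, "rx": 0, "ry": 0, "rz": 0},
    {"tx": 0, "ty": 0, "tz": 0, "rx": 0, "ry": 0, "rz": 0},
    {"tx": 0, "ty": 0, "tz": 0, "rx": 0, "ry": 0, "rz": 0},
    {"tx": 0, "ty": 0, "tz": 0, "rx": 0, "ry": 0, "rz": 0}
  ],
  "gripper": 1,
  "force": 25
}}

```text
clock: 9.92
eef_pos: [0.6186, -0.0772, 0.0628]
tcp_rot: [0.687, 0.168, 0.686, -0.168]
force: [-0.5, 0.4, 1.0]
opening: 0.297
```

>>> {"name": "step_arm", "arguments": {
  "motion": [
    {"tx": 0, "ty": 0, "tz": 0, "rx": 0, "ry": 0, "rz": 0},
    {"tx": 0, "ty": 0, "tz": 0, "rx": 0, "ry": 0, "rz": 0},
    {"tx": 0, "ty": 0, "tz": 0, "rx": 0, "ry": 0, "rz": 0},
    {"tx": 0, "ty": 0, "tz": 0, "rx": 0, "ry": 0, "rz": 0},
    {"tx": 0, "ty": 0, "tz": 0, "rx": 0, "ry": 0, "rz": 0}
  ]
}}

```text
clock: 10.33
eef_pos: [0.6182, -0.0772, 0.0622]
tcp_rot: [0.687, 0.168, 0.687, -0.168]
force: [-1.3, -0.4, 1.2]
opening: 0.087
```

>>> {"name": "step_arm", "arguments": {
  "motion": [
    {"tx": 0, "ty": 0, "tz": 0, "rx": 0, "ry": 0, "rz": 0},
    {"tx": 0, "ty": 0, "tz": 0, "rx": 0, "ry": 0, "rz": 0},
    {"tx": 0, "ty": 0, "tz": 0, "rx": 0, "ry": 0, "rz": 0},
    {"tx": 0, "ty": 0, "tz": 0, "rx": 0, "ry": 0, "rz": 0},
    {"tx": 0, "ty": 0, "tz": 0, "rx": 0, "ry": 0, "rz": 0}
  ]
}}

```text
clock: 10.75
eef_pos: [0.6183, -0.0772, 0.0622]
tcp_rot: [0.687, 0.168, 0.687, -0.168]
force: [-2.0, -1.5, 3.1]
opening: 0.085
```

Run:
```python
from h import *
s=bot.get_state();print(s['opening'],s['force'],s['eef_pos'])
c=cam('wrist');cv2.imwrite('pics/w11.png',c['img'])
```

```text
0.08526677384568664 [-1.97997453 -1.53915885  3.13989372] [ 0.6182589  -0.077208    0.06222936]
```

View pics/w11.png

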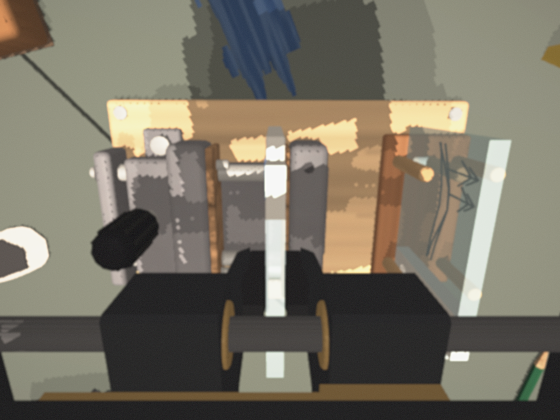

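>>> {"name": "step_arm", "arguments": {
  "motion": [
    {"tx": -0.3, "ty": 0, "tz": 0, "rx": 0, "ry": 0, "rz": 0},
    {"tx": -0.7, "ty": 0, "tz": 0, "rx": 0, "ry": 0, "rz": 0},
    {"tx": -1, "ty": 0, "tz": 0, "rx": 0, "ry": 0, "rz": 0},
    {"tx": -1, "ty": 0, "tz": 0, "rx": 0, "ry": 0, "rz": 0},
    {"tx": -1, "ty": 0, "tz": 0, "rx": 0, "ry": 0, "rz": 0}
  ],
  "force": 40
}}

```text
clock: 11.22
eef_pos: [0.6185, -0.077, 0.1036]
tcp_rot: [0.687, 0.168, 0.686, -0.168]
force: [0.2, -0.2, -0.9]
opening: 0.088
```

>>> {"name": "step_arm", "arguments": {
  "motion": [
    {"tx": -1.5, "ty": 0, "tz": 0, "rx": 0, "ry": 0, "rz": 0},
    {"tx": -2, "ty": 0, "tz": 0, "rx": 0, "ry": 0, "rz": 0},
    {"tx": -2, "ty": 0, "tz": 0, "rx": 0, "ry": 0, "rz": 0},
    {"tx": -2, "ty": 0, "tz": 0, "rx": 0, "ry": 0, "rz": 0},
    {"tx": -2, "ty": 0, "tz": 0, "rx": 0, "ry": 0, "rz": 0}
  ]
}}

```text
clock: 11.63
eef_pos: [0.6183, -0.0769, 0.1993]
tcp_rot: [0.687, 0.168, 0.686, -0.168]
force: [0.1, 0.4, 0.1]
opening: 0.091
```

Run:
```python
from h import *
s=bot.get_state();print(s['opening'],s['force'],s['eef_pos'],s['qpos'].round(2))
c=cam('scene');cv2.imwrite('pics/s12.png',cv2.resize(c['img'][130:280,230:390],None,fx=4,fy=4,interpolation=cv2.INTER_CUBIC))
```

```text
0.09050289618075115 [0.14481329 0.41770037 0.14950955] [ 0.618287   -0.07688158  0.19932321] [-0.31  0.54  1.2   0.    1.4  -1.4 ]
```

View pics/s12.png

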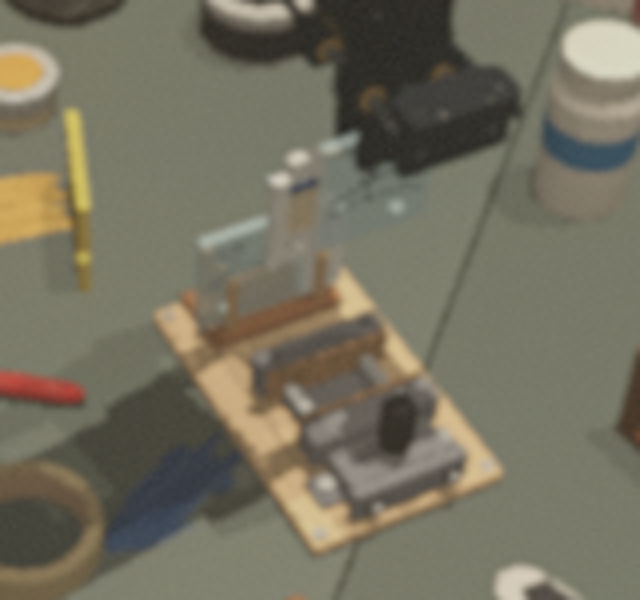

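>>> {"name": "step_arm", "arguments": {
  "motion": [
    {"tx": -2, "ty": 0, "tz": 0, "rx": 0, "ry": 0, "rz": 0},
    {"tx": -2, "ty": 0, "tz": 0, "rx": 0, "ry": 0, "rz": 0},
    {"tx": -2, "ty": 0, "tz": 0, "rx": 0, "ry": 0, "rz": 0},
    {"tx": -2, "ty": 0, "tz": 0, "rx": 0, "ry": 0, "rz": 0},
    {"tx": -1, "ty": 0, "tz": 0, "rx": 0, "ry": 0, "rz": 0}
  ]
}}

```text
clock: 12.1
eef_pos: [0.6186, -0.077, 0.2901]
tcp_rot: [0.688, 0.168, 0.685, -0.168]
force: [-0.4, -0.1, -0.0]
opening: 0.087
```

>>> {"name": "step_arm", "arguments": {
  "motion": [
    {"tx": 0, "ty": 0, "tz": 0, "rx": 0, "ry": 0, "rz": -0.05},
    {"tx": 0, "ty": 0, "tz": 0, "rx": 0, "ry": 0, "rz": -0.08},
    {"tx": 0, "ty": 0, "tz": 0, "rx": 0, "ry": 0, "rz": -0.08},
    {"tx": 0, "ty": 0, "tz": 0, "rx": 0, "ry": 0, "rz": -0.08},
    {"tx": 0, "ty": 0, "tz": 0, "rx": 0, "ry": 0, "rz": -0.08}
  ]
}}

```text
clock: 12.52
eef_pos: [0.6183, -0.0769, 0.2872]
tcp_rot: [0.644, 0.038, 0.706, -0.293]
force: [-0.6, -0.4, -0.8]
opening: 0.091
```

Run:
```python
from h import *
s=bot.get_state();print(s['opening'],s['force'],s['eef_pos'],s['qpos'].round(2))
print(q2R(s['tcp_rot']).round(2), 'normal -tool y z:',-q2R(s['tcp_rot'])[2,1])
```

```text
0.09115453288418214 [-0.55799722 -0.36275712 -0.8282154 ] [ 0.61828576 -0.07692822  0.28722077] [-0.16  0.62  0.9  -0.36  1.74 -1.29]
[[-0.17  0.43  0.89]
 [-0.32  0.83 -0.46]
 [-0.93 -0.36  0.  ]] normal -tool y z: 0.36489753382084983
```

>>> {"name": "step_arm", "arguments": {
  "motion": [
    {"tx": 0, "ty": 0, "tz": 0, "rx": 0, "ry": 0, "rz": -0.08},
    {"tx": 0, "ty": 0, "tz": 0, "rx": 0, "ry": 0, "rz": -0.08},
    {"tx": 0, "ty": 0, "tz": 0, "rx": 0, "ry": 0, "rz": -0.08},
    {"tx": 0, "ty": 0, "tz": 0, "rx": 0, "ry": 0, "rz": -0.08},
    {"tx": 0, "ty": 0, "tz": 0, "rx": 0, "ry": 0, "rz": -0.08}
  ]
}}

```text
clock: 12.93
eef_pos: [0.6184, -0.0767, 0.287]
tcp_rot: [0.573, -0.103, 0.699, -0.415]
force: [-0.6, 0.4, -0.7]
opening: 0.087
```

>>> {"name": "step_arm", "arguments": {
  "motion": [
    {"tx": 0, "ty": 0, "tz": 0, "rx": 0, "ry": 0, "rz": -0.08},
    {"tx": 0, "ty": 0, "tz": 0, "rx": 0, "ry": 0, "rz": -0.08},
    {"tx": 0, "ty": 0, "tz": 0, "rx": 0, "ry": 0, "rz": -0.08},
    {"tx": 0, "ty": 0, "tz": 0, "rx": 0, "ry": 0, "rz": -0.05},
    {"tx": 0, "ty": 0, "tz": 0, "rx": 0, "ry": 0, "rz": 0}
  ]
}}

```text
clock: 13.35
eef_pos: [0.6184, -0.0762, 0.2843]
tcp_rot: [0.506, -0.204, 0.679, -0.492]
force: [0.1, 0.7, -0.7]
opening: 0.088
```

>>> {"name": "step_arm", "arguments": {
  "motion": [
    {"tx": 0, "ty": 0, "tz": 0, "rx": 0, "ry": 0, "rz": 0},
    {"tx": 0, "ty": 0, "tz": 0, "rx": 0, "ry": 0, "rz": 0},
    {"tx": 0, "ty": 0, "tz": 0, "rx": 0, "ry": 0, "rz": 0},
    {"tx": 0, "ty": 0, "tz": 0, "rx": 0, "ry": 0, "rz": 0},
    {"tx": 0, "ty": 0, "tz": 0, "rx": 0, "ry": 0, "rz": 0}
  ]
}}

```text
clock: 13.77
eef_pos: [0.6182, -0.0774, 0.2877]
tcp_rot: [0.508, -0.201, 0.678, -0.493]
force: [-1.1, 0.5, -0.6]
opening: 0.088
```

Run:
```python
from h import *
s=bot.get_state();print(s['opening'],s['force'],s['eef_pos'],s['qpos'].round(2),s['qvel'].round(3))
Rt=q2R(s['tcp_rot']);print('normal tilt deg',np.degrees(np.arccos(-Rt[2,1])),'long edge z',Rt[2,2])
for n in('scene','top','wrist'):
  c=cam(n);im=c['img'];cv2.imwrite(f'pics/{n}13.png',im)
  if n!='wrist': cv2.imwrite(f'pics/{n}13c.png',cv2.resize(im[120:270,230:400],None,fx=4,fy=4,interpolation=cv2.INTER_CUBIC))
```

```text
0.08794178412501487 [-1.08525899  0.47292313 -0.59687962] [ 0.61818665 -0.07737686  0.28768151] [ 0.02  0.87  0.76 -0.98  1.97 -1.25] [ 0.003  0.005  0.    -0.003  0.     0.   ]
normal tilt deg 29.321852720671902 long edge z 0.0008721901567635415
```

View pics/scene13c.png

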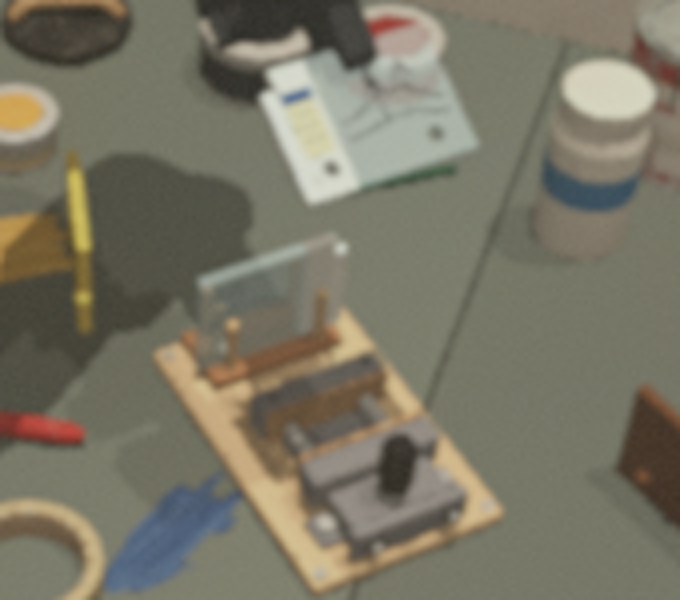

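View pics/top13c.png

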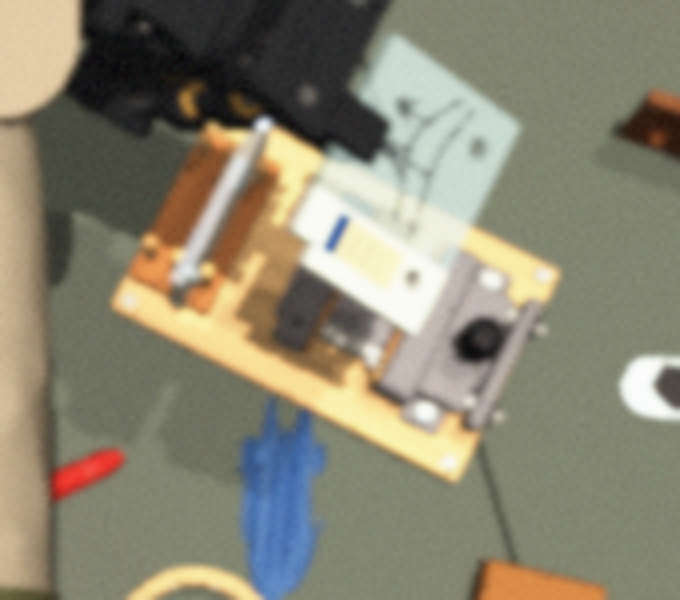

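View pics/wrist13.png

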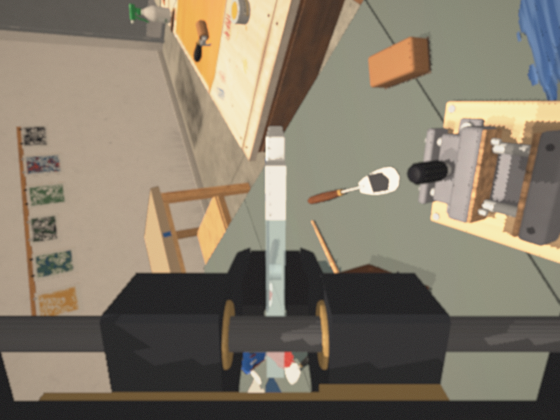

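Run:
```python
from bench import bot
print(bot.hand_in()); s=bot.get_state();print(s['clock'],s['opening'],s['eef_pos'])
```

```text
the job is handed in; nothing more can be done
None
the job is handed in; nothing more can be done
```

I opened the vise jaw about 29 mm by its knob and lifted the plate out by its clear part. It was the blue-band plate, plate_b, with its notched, frosted end toward the vise's -x side. I then tipped the labelled face up and handed the job in at about 14 s.

**Last checks:**
- **Plate attitude:** by the tool pose, the labelled face is about 29° from flat and the long edges are level to within 0.1°. The plate's middle is roughly 0.28 m above the bench.
- **Grip:** my grasp point was about 6 mm past the plate's middle, on the clear side, which leaves the fingers well off the frosted end. The plate was held with 40 N and the joints were practically still.
- **Surroundings:** the scene and top pictures show the label upward, the jaw still open, and the other plate standing in the rack. The things lying about look untouched.

**What disagreed or failed:**
- The gripper read about 14 mm on the 22 mm knob. The jaw still followed the pull at about 7 N, and the pictures showed it open.
- My first set of moves was refused because the rows left out some keys; nothing moved.
- My attempt to read the state after handing in returned nothing, so I have no reading from the final second.

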